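# Feed the large gear through the pen's flap

## Robot

A 7-joint arm with a two-finger parallel gripper is mounted at the origin on a cart in front of the work surface, level with it; the furniture and walls round the work are solid. World frame = base frame: x ahead of the robot, y to its left, z up, the work surface at z = 0. Lengths are in m, angles in rad, forces in N, time in s.
With the tool pointing down it reaches from about 0.4 to 0.85 m from the base axis. Payload 4.5 kg.
Tool frame: the origin (TCP) lies midway between the tips of the shut fingers; the grasp point (between the pads) lies 19 mm behind it; z points along the fingers, y is the line along which they close (so a half turn about z gives the same grasp; the last joint's range is limited). The gripper opens to 88 mm and grips with 3 to 60 N. Pads are 18 mm wide; open, the fingers measure 123 mm over their backs; the gripper's body (75 mm by 187 mm) begins 45 mm behind the grasp point.
Start: joints at [-1.296, 0.689, -0.195, 1.565, 0.157, 0.902, -0.215], TCP at [0.149, 0.607, 0.239] pointing down, gripper open.
Joint ranges: [-3.01, 3.01], [-0.46, 2.08], [-1.47, 1.51], [0.13, 2.56], [-1, 4.14], [0.04, 2.09], [-2.66, 2.66]. Speed limits (rad/s): [2.57, 2.57, 3.14, 3.14, 3.14, 3.14, 3.14].

## Interface

Orientations are given as a unit quaternion [x, y, z, w].
In Python, from rig import * gives the robot as it stands.
- The arm moves only by the shell command python3 -m creep 'ROWS' [FORCE]. ROWS is JSON, a list that holds one entry, the list of rows, each a list of 7 numbers: the shift along the world's x, y, z in units of 40 mm (1.0 is 40 mm), then the turn, a rotation vector about the world's x, y, z in units of 8 degrees (1.0 is 8 degrees), then the opening, from -1 (shut) to 1 (fully open), so that 0 is half open. A call has 1 to 8 rows; each row is the pose to reach, as a shift and turn from the pose commanded when the call began; what a row does not reach only later rows make up. A row lasts 1/10 s, in which the tool goes at most 50 mm and 8.59 degrees, less where a joint would pass 70% of its speed; a pose out of reach is approached as far as the arm can. A call with a gripper value outside its range is refused whole. The fingers move at their own pace and stop on an object; FORCE is the grip in N (left out, the last holds). Time passes only in rows, so rows that repeat a pose let the fingers close. It gives the time, the measured TCP pose, the force, the opening and the grip force at its end, in the units of the state.
- get_state(): the state, without advancing time (a new reading comes with each control period).
- camera(name): name is "scene" or "top" or "wrist"; returns a dict with "frame" (400x640x3 uint8, red, green, blue), "intrinsics" (3x3 intrinsics, pixels), "R" (3x3) and "t" (3): a world point X has camera coordinates R X + t; the wrist camera has in their place "mount" (4x4, takes a point from camera to tool coordinates, whose origin is the TCP and whose axes are the flange's). Camera axes: x right, y down, z forward; pixel columns grow to the right and rows downward; lengths in m; the calibration is good to about 2 mm. A picture is of the moment at which its call begins: read the wrist's pose just before it. There is no depth.
- job_done(): hands the job in; it is judged then, once.
The state is a dict: "time_s": time; "joint_positions": joint angles; "qvel": joint speeds; "joint_torque": joint torques, N m; "tcp_pos": TCP position; "ee_rot": TCP orientation; "ft_force": force on the tool from outside, world axes, zero at the start; "wrist_torque": the same for the moment, N m; "width": finger opening in m; "finger_force": force on a finger pad.
Only numpy, scipy, OpenCV 4.12 (cv2) and the standard library are available. Lean on these libraries where they do the work, as an engineer would, in place of code of your own. Each camera call takes 0.05 s, during which the arm holds its last target. There are 200 camera calls.

## Task

Push the large printed gear (the flat one, about 4 cm across) over the bench into the open end of the finished-parts pen and on under its hanging flap, so that the gear lies wholly behind the flap; then draw back so that the flap swings fully shut. Only slide the gear, never pick it up, and leave the small pinion, the tin and the parts already in the pen where they are.

Things in the scene. Friction and masses are not known exactly. Their poses are not given: they have to be found in the camera images.
- pen: Grey plastic finished-parts pen fixed to the bench: open-topped lane, no floor. Origin on the bench, mid-lane, under the closed flap; x points into the pen, z up. Walls 24 mm high, inner faces y = +-55 mm, x = -50 to 133 mm (end wall), flaring at the open end to x = -77, y = +-70 mm. Pivot lugs on the walls at x = -19 to 7 mm rise to z = 56 mm. Nothing crosses the lane above the flap.
- gate (a point): Same point and axes as the pen's origin. The flap is a slick white plastic strip 102 mm wide, 3 mm thick, at pen x = 0, z = 3 to 12 mm, hung at its ends by thin arms from pivots at pen x = -8, z = 50 mm on the walls. The gear pushed against it lifts it and slides under. Fingers pointing straight down can follow until their front is about 26 mm past x = 0 (the strip is then level and blocks them).
- flap (a joint): Swing of the flap, rad: 0 shut (hanging on its stop), positive swung into the pen, limit 1.45. Opens inward only, falls shut by its own weight (30 g, under 1 N to push). It shuts clear of the gear once the gear's nearest edge is 15 mm or more past pen x = 0 (centre 36 mm or more); nearer, the strip may come to rest on the gear.
- gear: The large gear: yellow printed spur gear lying flat, 42 mm across the teeth, 8 mm thick (11 mm at the hub), about 16 g. Origin at the centre of its underside. It starts on the bench 110 to 155 mm before the flap, up to 26 mm to either side of the middle line of the lane; slides freely.
- pinion: Small pinion, off-white printed gear lying flat, 26 mm across, 10 mm thick, loose on the bench behind the large gear, 245 to 270 mm before the flap; leave alone. Origin at the centre of its underside.
- cube: Orange printed 20 mm cube, loose, already in the pen near the end wall (centre about 110 mm past the flap); leave alone. Origin at the centre of its underside.
- bearing: Steel ball bearing, 22 mm across, 7 mm thick, lying loose in the pen near the end wall (about 110 mm past the flap); leave alone. Origin at the centre of its underside.
- tin: Flat round tin, 62 mm across, 24 mm high, loose on the bench to the left, well before the open end of the pen; leave alone. Origin at the centre of its underside.
Mind the look-alikes: they are no part of the job. Of the things shaped like the gear, the yellow one is meant.

How it is judged:
By the outcome, as a careful person would: the job done as asked, in the order asked, and still so for the second after the job is handed in, with the robot touching nothing.
It also fails if it takes over 48 s, if anything falls off the work surface, if the arm or the gripper's body presses on something with over 40 N, if the wrist force passes 120 N, or if a joint passes its speed limit or range.

## Working session

There is one attempt and no reset: what is moved stays moved. The work goes in short steps, Python scripts to look and compute and a shell command to move; the robot and the scene stay as the last step left them, time stands still between calls to the robot, and variables do not carry over. Pictures are saved under pics/ and viewed, at most 10 in all, crops included, and the job is handed in when it is done.

```bash
mkdir -p pics; ls
python3 - <<'E'
from rig import *
import cv2,pickle
s=get_state();print(s['time_s'],s['tcp_pos'],s['ee_rot'],s['width'])
d={}
for n in("top","scene"):
    c=camera(n);d[n]=c;cv2.imwrite(f"pics/{n}0.png",c["frame"][:,:,::-1]);
    print(n,c["intrinsics"],c["R"],c["t"])
pickle.dump(d,open("c0.pkl","wb"))
E
```

```text
pics
0.0 [0.14896882 0.60633323 0.23790414] [ 1.20080185e-01  9.92763759e-01 -9.31256420e-04 -2.76308486e-05] 0.08821118743627983
top [[403.63767886   0.         311.41151632]
 [  0.         403.63767886 205.25472879]
 [  0.           0.           1.        ]] [[ 0.00926765 -0.9997753   0.01906482]
 [-0.99058599 -0.01178319 -0.13638387]
 [ 0.13657787 -0.01762139 -0.9904726 ]] [0.08213339 0.45652969 0.84435639]
scene [[387.66457724   0.         320.79508854]
 [  0.         387.66457724 195.27961738]
 [  0.           0.           1.        ]] [[ 0.85195831 -0.52349134  0.01112927]
 [-0.3120185  -0.52463542 -0.7920872 ]
 [ 0.4204896   0.67135273 -0.61030649]] [-0.33404948  0.27623626  0.62166395]
```

View pics/top0.png

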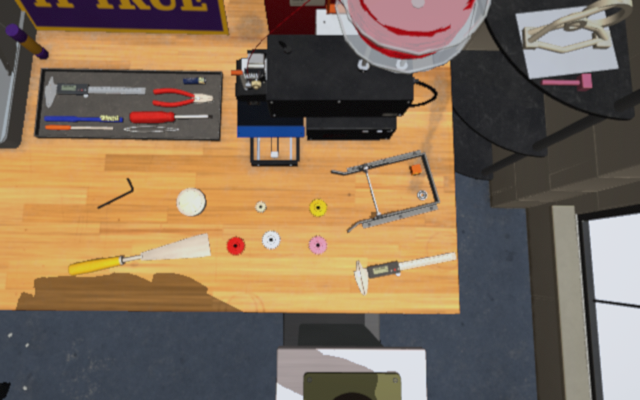

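View pics/scene0.png

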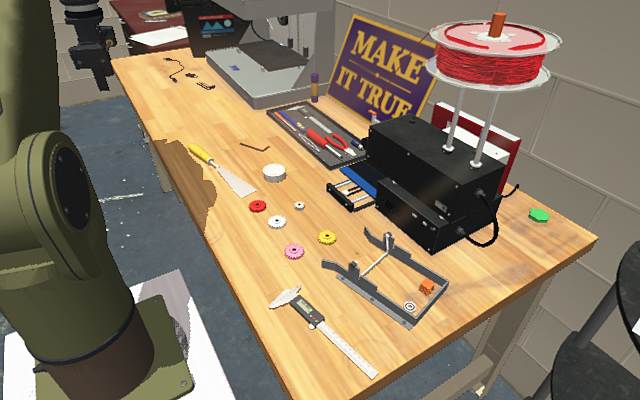

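Look-alikes in the top view: yellow gear (318,208), pink (318,245), white (271,240), red (235,245), off-white pinion (261,207), and a green one in the scene view (539,215). I choose the yellow at (318,208). The pen lies to its right, its flap running from about (365,168) to (377,217). A close crop will check this.

```bash
cat > h.py <<'E'
import numpy as np,cv2
def ray(c,uv,z):
    K,R,t=map(np.array,(c["intrinsics"],c["R"],c["t"]))
    o=-R.T@t; d=R.T@np.linalg.inv(K)@np.array([uv[0],uv[1],1.])
    return o+d*(z-o[2])/d[2]
def proj(c,X):
    K,R,t=map(np.array,(c["intrinsics"],c["R"],c["t"]))
    p=K@(R@np.asarray(X,float)+t); return p[:2]/p[2]
def yellow(c,box,z=.008):
    hsv=cv2.cvtColor(c["frame"],cv2.COLOR_RGB2HSV)
    m=cv2.inRange(hsv,(22,170,120),(34,255,255))
    M=np.zeros_like(m);x0,y0,x1,y1=box;M[y0:y1,x0:x1]=m[y0:y1,x0:x1]
    cs,_=cv2.findContours(M,cv2.RETR_EXTERNAL,cv2.CHAIN_APPROX_NONE)
    k=max(cs,key=cv2.contourArea);(u,v),r=cv2.minEnclosingCircle(k)
    return (u,v),r,ray(c,(u,v),z)
E
python3 - <<'E'
import pickle,cv2
from h import *
d=pickle.load(open("c0.pkl","rb"))
t,s=d["top"],d["scene"]
print(yellow(t,(290,190,345,230)),yellow(s,(300,220,350,255)))
def crop(c,x0,y0,x1,y1,k):return cv2.resize(c["frame"][y0:y1,x0:x1,::-1],None,fx=k,fy=k,interpolation=cv2.INTER_CUBIC)
cv2.imwrite("pics/ct.png",crop(t,290,140,450,240,5))
cv2.imwrite("pics/cs.png",crop(s,290,220,460,340,4.7))
E
```

```text
((317.61224365234375, 207.4234619140625), 8.755446434020996, array([0.45403553, 0.07272779, 0.008     ])) ((332.5, 238.0), 5.2202534675598145, array([0.46018094, 0.06184571, 0.008     ]))
```

View pics/ct.png

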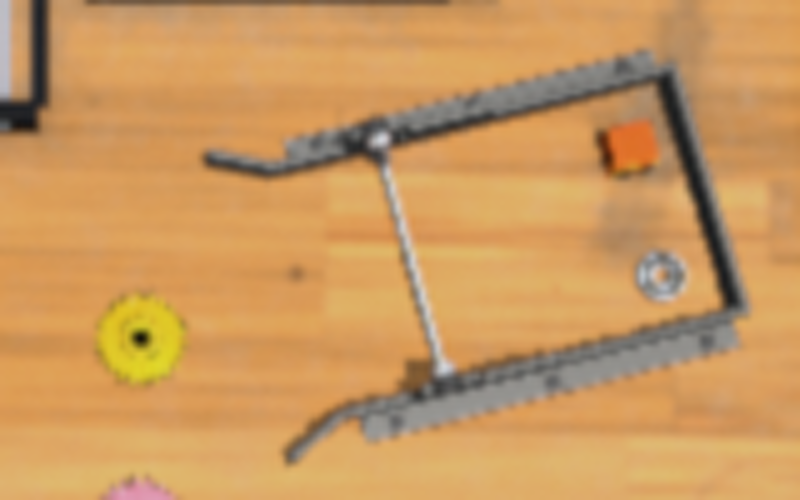

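View pics/cs.png

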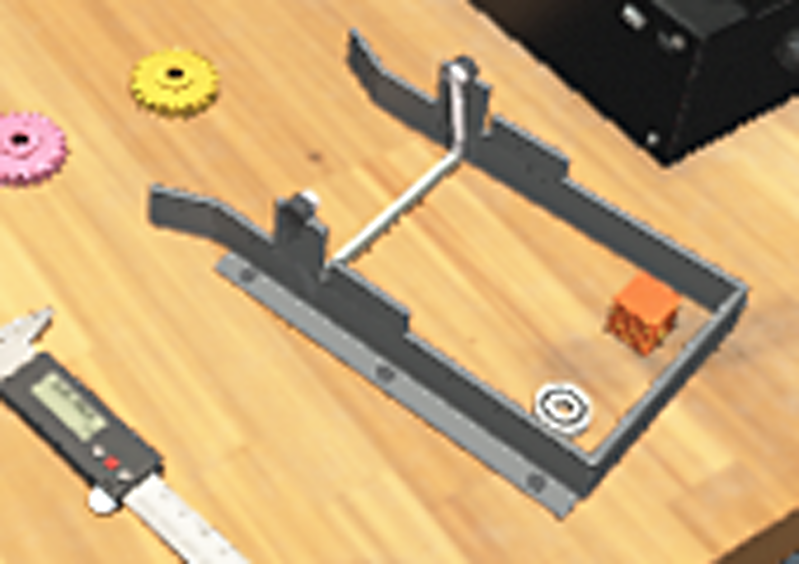

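The crop confirms the plain yellow gear with its black bore at crop (140,338). The flap strip runs from (382,160) to (440,365), the flare tips are at (208,157) and (290,458), and the inner end corners are at (660,82) and (727,305). The cube and bearing sit near the end wall.

```bash
cat >> h.py <<'E'
def fit(P,Q): # 2D rigid P->Q
    P,Q=map(np.array,(P,Q));a,b=P.mean(0),Q.mean(0);A=(P-a).T@(Q-b)
    th=np.arctan2(A[0,1]-A[1,0],A[0,0]+A[1,1]);R=np.array([[np.cos(th),-np.sin(th)],[np.sin(th),np.cos(th)]])
    return th,R,b-R@a,np.linalg.norm(P@R.T+b-R@a-Q,axis=1)
E
python3 - <<'E'
import pickle
from h import *
d=pickle.load(open("c0.pkl","rb"));t,s=d["top"],d["scene"]
def T(u,v,z):return ray(t,(290+(u+.5)/5-.5,140+(v+.5)/5-.5),z)[:2]
def S(u,v,z):return ray(s,(290+(u+.5)/4.7-.5,220+(v+.5)/4.7-.5),z)[:2]
L=[((-.077,.07),(208,157),.024),((-.077,-.07),(290,458),.024),((.133,.055),(660,80),.024),((.133,-.055),(728,305),.024),((0,.051),(382,160),.012),((0,-.051),(439,360),.012)]
th,R,o,r=fit([l[0] for l in L],[T(*l[1],l[2]) for l in L]);print("top",th,o,r*1e3)
L2=[((-.077,.07),(352,32),.024),((-.077,-.07),(152,188),.024),((.133,.055),(737,290),.024),((.133,-.055),(592,462),.024),((0,.051),(460,155),.012),((0,-.051),(338,262),.012)]
th2,R2,o2,r2=fit([l[0] for l in L2],[S(*l[1],l[2]) for l in L2]);print("scene",th2,o2,r2*1e3)
gt=T(141,338,.011);gs=S(176,73,.011)
print(gt,gs,"gear in pen",R.T@(gt-o),R2.T@(gs-o2))
for n,p in dict(pin=(260.5,207),tin=(191,202)).items():
    w=ray(t,p,.01)[:2];print(n,w,R.T@(w-o))
np.savez("pen.npz",th=th,R=R,o=o)
E
```

```text
top -1.308234039576404 [ 0.48804687 -0.04647883] [3.1206184  1.88447692 4.92832218 3.80723252 2.43428292 6.93829512]
scene -1.3108874900634866 [ 0.48717935 -0.04923929] [ 3.4484859   1.16958961  2.01488685  2.20513421  3.82474561 11.97515637]
[0.45414197 0.07241529] [0.45302086 0.0730365 ] gear in pen [-0.12361961 -0.00188325] [-0.12694743 -0.00158726]
pin [0.45322496 0.19918486] [-0.24628256  0.03013496]
tin [0.46255333 0.35261259] [-0.39203079  0.0789667 ]
```

Run:
```python
import pickle
from h import *
d=pickle.load(open("c0.pkl","rb"));t,s=d["top"],d["scene"]
p=np.load("pen.npz")
S=lambda u,v:(290+u/4.7,220+v/4.7)
for uv in [S(668,163),S(470,0)]: print("scene",uv,ray(s,uv,0),ray(s,uv,.05))
for uv in [(395,138),(308,138),(275,165),(412,115)]: print("top",uv,ray(t,uv,0),ray(t,uv,.05),ray(t,uv,.1))
cv2.imwrite("pics/box.png",cv2.resize(s["frame"][120:270,310:520,::-1],None,fx=3.5,fy=3.5,interpolation=cv2.INTER_CUBIC))
```

```text
scene (432.1276595744681, 254.68085106382978) [ 0.61948702 -0.08322774  0.        ] [ 0.57711447 -0.11347037  0.05      ]
scene (390.0, 220.0) [0.61433145 0.05011781 0.        ] [0.57238716 0.00879862 0.05      ]
top (395, 138) [ 0.61866455 -0.10489346  0.        ] [ 0.60291699 -0.09334026  0.05      ] [ 0.58716943 -0.08178707  0.1       ]
top (308, 138) [0.61561392 0.09569301 0.        ] [0.6000364  0.09606536 0.05      ] [0.58445888 0.09643771 0.1       ]
top (275, 165) [0.55113103 0.16996735 0.        ] [0.53914784 0.16619959 0.05      ] [0.52716465 0.16243183 0.1       ]
top (412, 115) [ 0.67457231 -0.1456647   0.        ] [ 0.6557084  -0.13183888  0.05      ] [ 0.6368445  -0.11801306  0.1       ]
```

View pics/box.png

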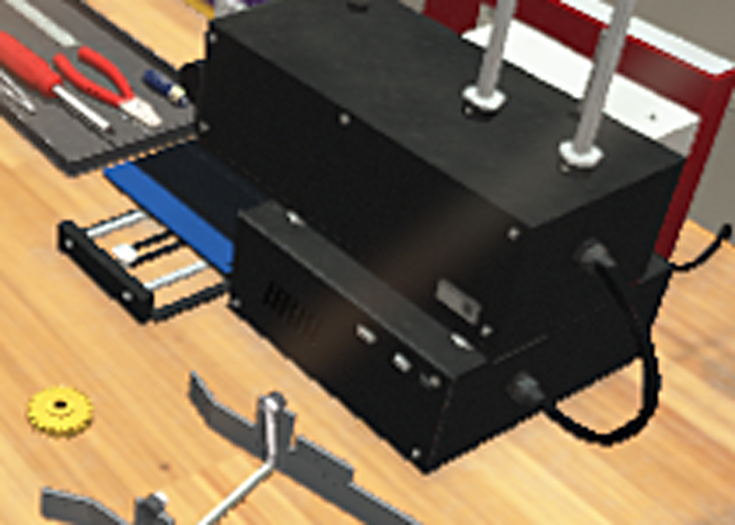

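```bash
python3 -m creep '[[[0.4,-0.7,-0.1,0,0,-0.4,-0.45],[0.9,-1.5,-0.2,0,0,-0.9,-0.45],[1.4,-2.3,-0.3,0,0,-1.4,-0.45],[1.8,-3.0,-0.4,0,0,-1.9,-0.45],[2.3,-3.8,-0.5,0,0,-2.4,-0.45],[2.8,-4.6,-0.6,0,0,-2.9,-0.45],[3.2,-5.3,-0.7,0,0,-3.4,-0.45],[3.6,-6.0,-0.8,0,0,-3.9,-0.45]]]'
```

```text
time_s: 0.9
tcp_pos: [0.2936, 0.3655, 0.2065]
ee_rot: [0.384, 0.923, -0.0, 0.0]
ft_force: [0.9, 1.4, -0.6]
width: 0.0266
finger_force: 0.0
```

```bash
python3 -m creep '[[[0.4,-0.7,-0.2,0,0,-0.5,-0.45],[0.9,-1.5,-0.5,0,0,-1.0,-0.45],[1.4,-2.3,-0.8,0,0,-1.5,-0.45],[1.9,-3.1,-1.1,0,0,-2.0,-0.45],[2.4,-3.9,-1.4,0,0,-2.5,-0.45],[2.9,-4.7,-1.7,0,0,-3.0,-0.45],[3.3,-5.4,-2.0,0,0,-3.4,-0.45],[3.6,-5.9,-2.2,0,0,-3.75,-0.45]]]'
python3 - <<'E'
from rig import *
s=get_state();print(s['time_s'],s['tcp_pos'],s['ee_rot'],s['width'],s['joint_positions'])
E
```

```text
time_s: 1.7
tcp_pos: [0.4377, 0.1285, 0.1178]
ee_rot: [0.611, 0.792, -0.001, 0.0]
ft_force: [-0.2, -0.6, 0.5]
width: 0.0245
finger_force: 0.0
1.7 [0.43768287 0.12849745 0.11784891] [ 6.10591344e-01  7.91945549e-01 -6.70136023e-04  9.35755906e-05] 0.024469760117261045 [-0.38190151  0.7026134  -0.00861496  2.17452547  0.02438816  0.26561297
 -0.15483391]
```

```bash
cat >> h.py <<'E'
from scipy.spatial.transform import Rotation as Ro
def wristcam(s,c):
    R=Ro.from_quat(s['ee_rot']).as_matrix();M=np.array(c["mount"])
    Rw=R@M[:3,:3];tw=R@M[:3,3]+np.array(s['tcp_pos'])
    return dict(frame=c["frame"],intrinsics=c["intrinsics"],R=Rw.T,t=-Rw.T@tw)
E
python3 - <<'E'
from rig import *
from h import *
import pickle
s=get_state();c=wristcam(s,camera("wrist"));pickle.dump((s,c),open("w1.pkl","wb"))
p=np.load("pen.npz");R,o=p["R"],p["o"]
im=c["frame"][:,:,::-1].copy()
for x,y,z in [(-.077,.07,.024),(-.077,-.07,.024),(-.05,.055,.024),(-.05,-.055,.024),(0,.051,.012),(0,-.051,.012),(.133,.055,.024),(.133,-.055,.024)]:
    q=proj(c,[*(R@[x,y]+o),z]);print((x,y),q)
    if abs(q).max()<2000: cv2.circle(im,tuple(map(int,q)),4,(255,0,255),1)
cv2.imwrite("pics/w1.png",im)
try:print(yellow(c,(0,0,640,400),.008))
except Exception as e:print(e)
E
```

```text
(-0.077, 0.07) [396.55181692 302.69682155]
(-0.077, -0.07) [251.33925445 303.25253164]
(-0.05, 0.055) [379.49083196 326.13838676]
(-0.05, -0.055) [268.40654508 326.53956655]
(0, 0.051) [371.10941707 356.94995028]
(0, -0.051) [276.53080775 357.26469434]
(0.133, 0.055) [371.18540508 457.00861484]
(0.133, -0.055) [276.9569937  457.23531592]
((320.78924560546875, 248.18594360351562), 21.136335372924805, array([0.45240525, 0.07557731, 0.008     ]))
```

View pics/w1.png

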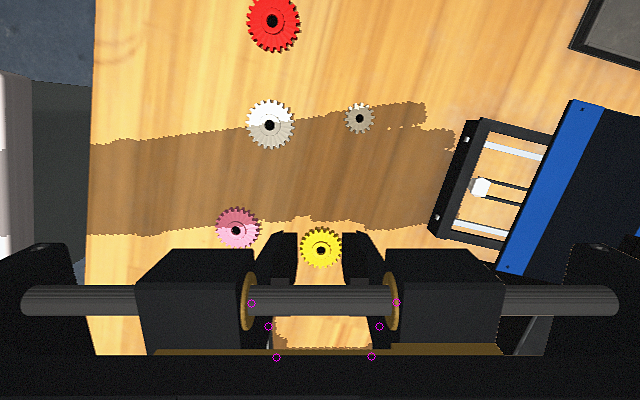

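The wrist view looks back from the fingers. The yellow gear at (320,248) is midway between the fingers (about 290 and 350), and the pinion is at (360,118), well clear. Lowering now.

```bash
python3 -m creep '[[[0,0,-0.6,0,0,0,-0.45],[0,0,-1.2,0,0,0,-0.45],[0,0,-1.8,0,0,0,-0.45],[0,0,-2.3,0,0,0,-0.45],[0,0,-2.6,0,0,0,-0.45],[0,0,-2.8,0,0,0,-0.45],[0,0,-2.8,0,0,0,-0.45]]]'
python3 - <<'E'
from rig import *
from h import *
p=np.load("pen.npz");s=get_state();print("pen xy",p["R"].T@(s['tcp_pos'][:2]-p["o"]))
t=camera("top");g=yellow(t,(290,190,345,230));print(g,"pen",p["R"].T@(g[2][:2]-p["o"]))
E
```

```text
time_s: 2.45
tcp_pos: [0.4404, 0.132, 0.0115]
ee_rot: [0.608, 0.794, -0.004, -0.002]
ft_force: [0.2, -0.8, 0.4]
width: 0.0242
finger_force: 0.0
pen xy [-0.18477098  0.0003473 ]Traceback (most recent call last):
  File "<stdin>", line 4, in <module>
  File "h.py", line 14, in yellow
    k=max(cs,key=cv2.contourArea);(u,v),r=cv2.minEnclosingCircle(k)
ValueError: max() iterable argument is empty
```

```bash
python3 -m creep '[[[0,0,0,0,0,0,-0.45]]]'; python3 -c "
from rig import *
s=get_state();print(s['joint_positions'],s['tcp_pos'],s['ee_rot'],s['ft_force'])"
```

```text
time_s: 2.6
tcp_pos: [0.4403, 0.1318, 0.0121]
ee_rot: [0.608, 0.794, -0.004, -0.002]
ft_force: [0.7, 0.2, -0.7]
width: 0.0242
finger_force: 0.0
[-0.3721478   0.93070849 -0.03107565  2.18546216  0.61641391  0.04337329
 -0.74363265] [0.44030717 0.13180133 0.01210437] [ 0.60816152  0.79379836 -0.00424878 -0.00238295] [ 0.73633443  0.16641958 -0.65145179]
```

Joint 6 is at its lower limit, so the pose can't be reached exactly. I'll lean the hand about 4° about the push axis, tips towards the base, to free it.

```bash
python3 -m creep '[[[0,0,0.1,-0.07,0.24,0,-0.45],[0,0,0.1,-0.13,0.48,0,-0.45],[0,0,0,-0.13,0.48,0,-0.45],[0,0,0,-0.13,0.48,0,-0.45],[0,0,0,-0.13,0.48,0,-0.45]]]'
python3 - <<'E'
from rig import *
from h import *
s=get_state();p=np.load("pen.npz");print(s['joint_positions'],"pen xy",p["R"].T@(s['tcp_pos'][:2]-p["o"]))
print(Ro.from_quat(s['ee_rot']).as_matrix())
E
```

```text
time_s: 3.1
tcp_pos: [0.4397, 0.1314, 0.0121]
ee_rot: [0.608, 0.793, -0.032, -0.023]
ft_force: [-0.4, -0.4, -0.9]
width: 0.0243
finger_force: 0.0
[-0.28814969  0.93590562 -0.15895739  2.11661473  0.60569425  0.2117033
 -0.72553333] pen xy [-0.18430615 -0.00049644]
[[-0.25951273  0.96273274 -0.07614996]
 [ 0.96573742  0.25853339 -0.02262112]
 [-0.00209079 -0.07941133 -0.99683974]]
```

```bash
python3 -m creep '[[[0,0,-0.1,0,0,0,-0.45],[0,0,-0.18,0,0,0,-0.45],[0.05,-0.19,-0.18,0,0,0,-0.45],[0.1,-0.38,-0.18,0,0,0,-0.45],[0.14,-0.53,-0.18,0,0,0,-0.45],[0.18,-0.68,-0.18,0,0,0,-0.45],[0.22,-0.83,-0.18,0,0,0,-0.45],[0.26,-0.97,-0.18,0,0,0,-0.45]]]'
python3 - <<'E'
from rig import *
from h import *
s=get_state();c=wristcam(s,camera("wrist"));p=np.load("pen.npz");print("pen xy",p["R"].T@(s['tcp_pos'][:2]-p["o"]),s['joint_positions'][5])
g=yellow(c,(0,0,640,400));print(g,p["R"].T@(g[2][:2]-p["o"]))
cv2.imwrite("pics/w2.png",c["frame"][:,:,::-1])
E
```

```text
time_s: 3.9
tcp_pos: [0.4511, 0.092, 0.0051]
ee_rot: [0.608, 0.793, -0.032, -0.023]
ft_force: [0.1, 0.2, -0.1]
width: 0.0239
finger_force: 0.0
pen xy [-0.14331679  0.0002458 ] 0.20248460178040512
((319.5, 280.5416564941406), 25.733543395996094, array([0.4558157 , 0.07370066, 0.008     ])) [-1.24426503e-01  6.67422329e-05]
```

View pics/w2.png

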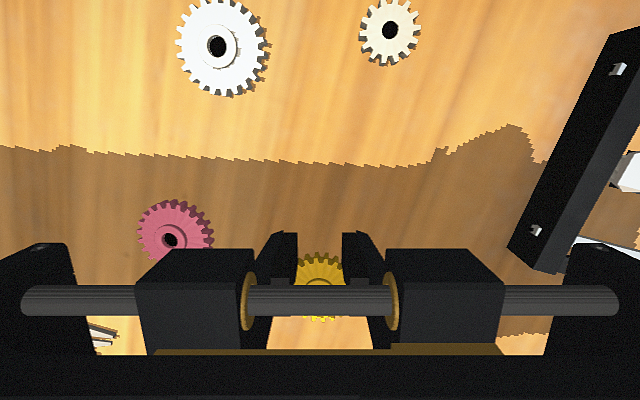

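The gear is cradled centrally between the fingers at (320,285). Pushing on along the pen axis.

```bash
python3 -m creep '[[[0.06,-0.24,0,0,0,0,-0.45],[0.13,-0.48,0,0,0,0,-0.45],[0.19,-0.72,0,0,0,0,-0.45],[0.26,-0.97,0,0,0,0,-0.45],[0.32,-1.21,0,0,0,0,-0.45],[0.39,-1.45,0,0,0,0,-0.45],[0.45,-1.69,0,0,0,0,-0.45],[0.5,-1.9,0,0,0,0,-0.45]]]'
python3 - <<'E'
from rig import *
from h import *
s=get_state();p=np.load("pen.npz");print("pen xy",p["R"].T@(s['tcp_pos'][:2]-p["o"]))
for n in("scene","top"):
    c=camera(n);q=proj(c,[*s['tcp_pos'][:2],.008]);print(q);x,y=map(int,q)
    if n=="scene":
        cv2.imwrite("pics/s2.png",cv2.resize(c["frame"][y-60:y+60,x-80:x+80,::-1],None,fx=4.5,fy=4.5,interpolation=cv2.INTER_CUBIC))
        try:
            g=yellow(c,(290,200,400,300));print(n,g,p["R"].T@(g[2][:2]-p["o"]))
        except Exception as e:print(e)
E
```

```text
time_s: 4.75
tcp_pos: [0.4711, 0.0157, 0.0051]
ee_rot: [0.608, 0.793, -0.032, -0.023]
ft_force: [-0.2, 0.4, 0.3]
width: 0.0243
finger_force: 0.1
pen xy [-0.06441253 -0.00020215]
[348.60860054 249.13789727]
scene ((362.0, 262.0), 3.1623775959014893, array([ 0.47376618, -0.02868564,  0.008     ])) [-0.02089002 -0.00917293]
[343.22821845 200.12520304]
```

View pics/s2.png

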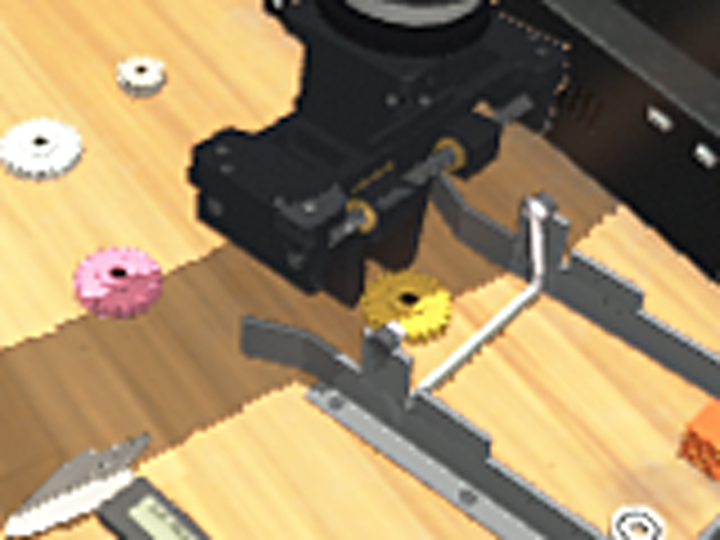

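The gear is in the lane, cradled, hub at crop (408,298), with the flap still shut just ahead. I'll push it on under the flap.

```bash
python3 -m creep '[[[0.06,-0.23,0,0,0,0,-0.45],[0.12,-0.45,0,0,0,0,-0.45],[0.18,-0.68,0,0,0,0,-0.45],[0.24,-0.9,0,0,0,0,-0.45],[0.3,-1.13,0,0,0,0,-0.45],[0.36,-1.35,0,0,0,0,-0.45],[0.42,-1.56,0,0,0,0,-0.45],[0.47,-1.75,0,0,0,0,-0.45]]]'
python3 - <<'E'
from rig import *
from h import *
s=get_state();p=np.load("pen.npz");R,o=p["R"],p["o"];print("pen xy",R.T@(s['tcp_pos'][:2]-o))
c=camera("scene")
g=ray(c,(358.6,255.1),.011);print("prev gear",R.T@(g[:2]-o))
x,y=map(int,proj(c,[*s['tcp_pos'][:2],.008]));print(x,y)
cv2.imwrite("pics/s3.png",cv2.resize(c["frame"][y-40:y+60,x-60:x+80,::-1],None,fx=5,fy=5,interpolation=cv2.INTER_CUBIC))
E
```

```text
time_s: 5.65
tcp_pos: [0.4899, -0.0541, 0.0051]
ee_rot: [0.608, 0.793, -0.032, -0.023]
ft_force: [-0.5, -0.0, 0.1]
width: 0.024
finger_force: 0.3
pen xy [ 0.00780076 -0.00016148]
prev gear [-0.03649347 -0.00130434]
375 266
```

View pics/s3.png

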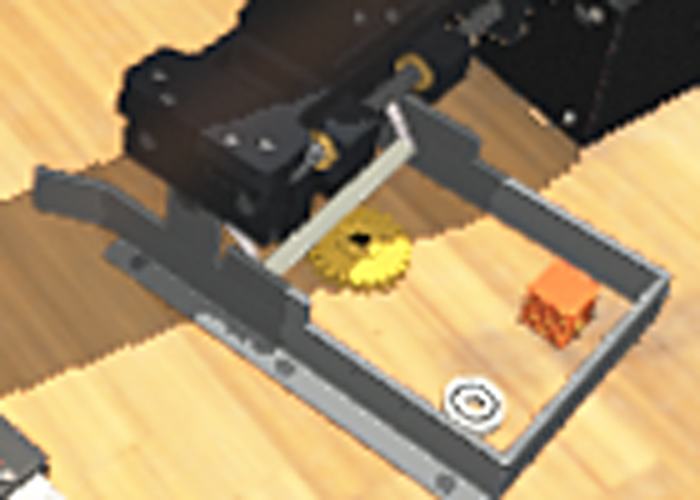

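The flap is lifted and the gear, hub near crop (360,238), lies under it with the fingers still behind. I'll push about 7 mm more, then draw back.

```bash
python3 -m creep '[[[0.02,-0.08,0,0,0,0,-0.45],[0.04,-0.15,0,0,0,0,-0.45],[0.05,-0.18,0,0,0,0,-0.45],[0.05,-0.18,0,0,0,0,-0.45]]]'
python3 - <<'E'
from rig import *
from h import *
s=get_state();p=np.load("pen.npz");R,o=p["R"],p["o"];print("pen xy",R.T@(s['tcp_pos'][:2]-o))
c=camera("scene")
g=yellow(c,(370,240,440,310),.008);print(g)
x,y=map(int,proj(c,[*s['tcp_pos'][:2],.008]));print(x,y)
cv2.imwrite("pics/s4.png",cv2.resize(c["frame"][y-40:y+60,x-60:x+80,::-1],None,fx=5,fy=5,interpolation=cv2.INTER_CUBIC))
E
```

```text
time_s: 6.1
tcp_pos: [0.4917, -0.0603, 0.0051]
ee_rot: [0.608, 0.793, -0.032, -0.023]
ft_force: [-0.5, -0.8, 0.4]
width: 0.0243
finger_force: 0.2
pen xy [ 1.42671938e-02 -4.27133543e-05]
((391.29998779296875, 271.5), 2.7460179328918457, array([ 0.50902217, -0.07961196,  0.008     ]))
378 268
```

View pics/s4.png

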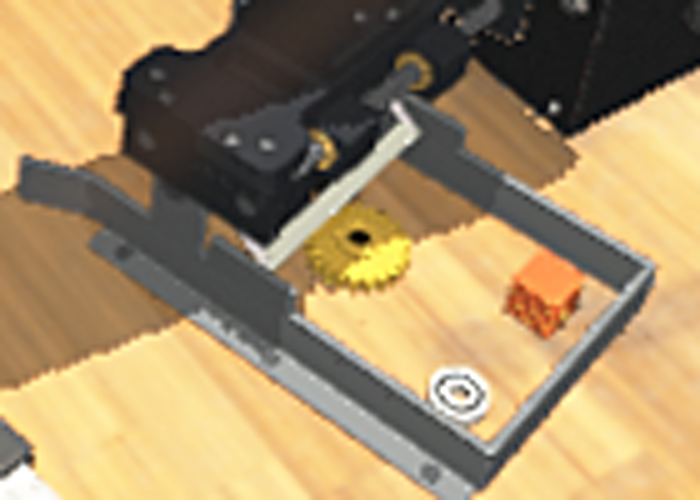

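Gear centre is about 42 mm past the flap line, flap nearly level. Drawing back.

```bash
python3 -m creep '[[[-0.05,0.2,0,0,0,0,-0.45],[-0.11,0.4,0,0,0,0,-0.45],[-0.19,0.7,0,0,0,0,-0.45],[-0.27,1.0,0,0,0,0,-0.45],[-0.38,1.4,0,0,0,0,-0.45],[-0.48,1.8,0,0,0,0,-0.45],[-0.59,2.2,0,0,0,0,-0.45],[-0.65,2.4,0,0,0,0,-0.45]]]'
python3 - <<'E'
from rig import *
from h import *
s=get_state();p=np.load("pen.npz");R,o=p["R"],p["o"];print("pen xy",R.T@(s['tcp_pos'][:2]-o))
c=camera("scene")
g=yellow(c,(370,240,440,310),.008);print(g,R.T@(g[2][:2]-o))
cv2.imwrite("pics/s5.png",cv2.resize(c["frame"][225:325,320:460,::-1],None,fx=5,fy=5,interpolation=cv2.INTER_CUBIC))
E
```

```text
time_s: 6.95
tcp_pos: [0.4651, 0.0384, 0.0051]
ee_rot: [0.607, 0.794, -0.031, -0.024]
ft_force: [0.1, 0.9, -0.2]
width: 0.0242
finger_force: 0.0
pen xy [-0.08791045 -0.00017217]
((382.5, 279.0), 4.717090606689453, array([ 0.4817047 , -0.08563819,  0.008     ])) [ 0.03617114 -0.01628885]
```

View pics/s5.png

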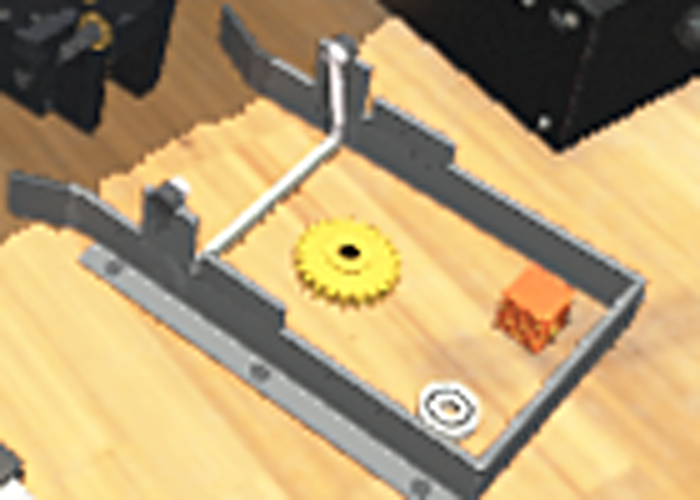

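The flap hangs shut, running from crop (340,140) to (205,255). The gear lies clear behind it, hub at (348,252), with the cube and bearing unmoved. That was my eleventh picture, one over the limit, so the last check is numbers only: compare the strip with the first scene image.

Run:
```python
from rig import *
from h import *
import pickle
a=pickle.load(open("c0.pkl","rb"))["scene"]["frame"].astype(int);b=camera("scene")["frame"].astype(int)
D=abs(a-b).max(2)
for n,(x0,y0,x1,y1) in dict(strip=(358,250,395,280),gearnow=(378,268,402,287),parts=(403,275,430,312),pinion=(293,200,306,211),tin=(260,160,290,185)).items():
    print(n,(D[y0:y1,x0:x1]>40).sum(),(y1-y0)*(x1-x0))
r=get_state();print(r['time_s'],r['ft_force'])
# strip edge from this image vs first, few white pixels
for f in(a,b):
    m=(f.min(2)>150)[250:280,358:389];ys,xs=np.nonzero(m);print(len(xs),xs.mean()+358,ys.mean()+250)
```

```text
strip 128 1110
gearnow 239 456
parts 0 999
pinion 0 143
tin 0 750
7.05 [-0.28547105  0.00136212  0.7876691 ]
86 372.9186046511628 264.3139534883721
139 374.0647482014389 263.7841726618705
```

```bash
python3 -m creep '[[[0,0,0,0,0,0,-0.45],[0,0,0,0,0,0,-0.45],[0,0,0,0,0,0,-0.45],[0,0,0,0,0,0,-0.45],[0,0,0,0,0,0,-0.45],[0,0,0,0,0,0,-0.45]]]'
python3 - <<'E'
from rig import *
from h import *
import pickle
a=pickle.load(open("c0.pkl","rb"))["scene"]["frame"].astype(int);b=camera("scene")["frame"].astype(int)
D=(abs(a-b).max(2)>40)
for y in range(246,282): print(y,''.join('#' if v else '.' for v in D[y,355:405]))
for f in(a,b):
    m=(f.min(2)>150)[250:280,358:389];ys,xs=np.nonzero(m);print(len(xs),xs.mean()+358,ys.mean()+250)
E
```

```text
time_s: 7.65
tcp_pos: [0.4657, 0.0353, 0.0051]
ee_rot: [0.608, 0.793, -0.032, -0.023]
ft_force: [0.3, 0.5, -0.1]
width: 0.0241
finger_force: 0.0
246 ################..................................
247 ###############...................................
248 #############.....................................
249 ###########.......................................
250 #########.........................................
251 #####.............................................
252 ###...............................................
253 #.................................................
254 ..................................................
255 ..................................................
256 ..................................................
257 ..................................................
258 ..................................................
259 ..................................................
260 ..................................................
261 ..................................................
262 ..................................................
263 ................
[... 403 characters left out ...]
..####..........
271 ..........................#########.#.###.........
272 .........................##.########..#.#.........
273 .........................##..#########...##.......
274 ........................###.#.########....##......
275 ........................###..#.########..###......
276 ........................####..#########....#......
277 ........................#####.##########..#.#.....
278 ........................###############.#..##.....
279 ........................#######.#############.....
280 ........................########...##########.....
281 .........................#########.##########.....
86 372.9186046511628 264.3139534883721
139 373.9136690647482 263.7482014388489
```

```bash
python3 -c "
from rig import *
print(job_done())"
```

```text
the job is handed in; nothing more can be done
None
```

The yellow gear was slid under the flap and lies about 42 mm past it, the flap is back where it hung at the start, the pinion, tin, cube and bearing show no movement, and the job was handed in at about 7.7 s; I viewed 11 pictures, one over the limit of 10.

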